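# Stack a tote from the nest on the loaded tote, turned end for end so that it locks

## Task

Draw the upper of the two nested empty totes straight up out of the nest and stack it on the loaded tote, turned end for end so that it locks on top instead of dropping inside: tip it tongue end down, push its tongue in under the hood at the loaded tote's end until it stops, then bring the other end down and press it, without ramming it, until both corner feet snap home under their clips and it lies level, and let go. Don't crush or tip over the things in the loaded tote, don't shove the loaded tote or the tote left from the nest about, and leave everything else on the desk where it is.

Things in the scene. Friction and masses are not known exactly. Their poses are not given: they have to be found in the camera images.
- tote_top_grip (a point): Upper of two nested grey totes, 0.21 to 0.36 kg. Point: middle of its grip bar, on the tote's centre line, 62 mm above its underside, 18 below the rim. x to its tongue end, y along the bar, z up. Bar: 14 mm thick (x), 90 long (y), flat upright sides from 38 to 80 mm above the underside; the pan each side is 65 mm long. Nested 46 mm above the lower one, facing the same way; free once raised 50 mm.
- tongue_tip (a point): On the upper nested tote: middle of the end face of its tongue, 94 mm from its centre along its +x, 3 mm above its underside. Tongue: 40 mm wide, 6 thick, sticks out 14 mm at floor level. Axes as tote_top_grip. Turned end for end, tongue and feet rest on the other tote's rim; the same way round they pass down slots in its end walls and it nests.
- feet_line (a point): On the upper nested tote: midway between the end faces of its two corner feet, 94 mm from its centre along its -x, 3 mm above its underside. Feet: y from 34 to 54 mm on both sides, 6 mm thick, undersides flush with floor and tongue. Axes as tote_top_grip.
- tote_loaded_grip (a point): Tote that stands on the desk with jar, weight, petri dishes and bung in it, 0.8 to 1.1 kg; slides if pushed with over about 4 N. Point and axes as tote_top_grip: middle of its grip bar, 62 mm above its underside, x to its own tongue end. All totes are alike: 200 long (x), 146 wide (y), 80 mm high to the rim, walls 3 mm. A tote locked on it is level, 80 mm higher, x reversed, play 1 to 2 mm in x, 0.75 in y.
- hood_mouth (a point): On the loaded tote's -x end: centre of the hood's mouth, at its lip's edge (x = -88 mm), 4 mm above the rim. Axes as tote_loaded_grip. Mouth faces the tote's middle: 41.5 mm wide, 8 high, square-edged; 7 mm deep to the back; lip 4 mm thick. The lip blocks a tongue from above: it goes in from the middle, feet end raised 18 mm or more above the rim to clear the clips (6 to 9 degrees of tilt).
- seat_line (a point): Loaded tote's +x end, midway between its two foot seats, on the rim (80 mm up), 94 mm from the centre. Axes as tote_loaded_grip. Each seat: back stop 6 mm high at x = 96, inner tab 6 high with its outer side at y = 32.7 or -32.7, and a spring clip 16 high, its nose reaching in to x = 91.5, 7 above the rim. A foot pressed down on the nose pushes the clip outward; 4 to 9 N on the feet end snaps both over the feet.
- tote_base_grip (a point): The lower, empty tote of the nest (same kind), standing on the desk; it stays. About 0.26 kg. Point: middle of its grip bar, 62 mm above its underside; axes as tote_top_grip.
- jar: Ivory jar with a black lid, 58 mm diameter, 71 mm high, standing in the loaded tote; origin at the centre of its underside, z up.
- brass_weight: Brass weight with a knob, 27 mm diameter, 34 mm high, in the loaded tote; origin at its underside.
- petri_low: Petri dish, 60 mm diameter, 15 mm high, on the floor of the loaded tote; origin at its underside.
- petri_high: Petri dish of the same size, standing on the other one; origin at its underside.
- bung: Grey rubber bung, 31 mm diameter, 26 mm high, in the loaded tote; origin at its underside.
- pipette_bulb: Bystander: red rubber pipette bulb, 41 x 85 x 41 mm, lying on the desk near the robot.
- tape_tin: Bystander: white spool box with blue bands, 90 mm diameter, 53 mm high, on the right.
- pen_1: Bystander: pen, 145 mm long, lying near the robot.
- conical_flask: Bystander: conical flask, 65 mm diameter, 107 mm high, standing on the desk between and behind the totes.
There are look-alikes about, which are no part of the job. Leave any orange look-alike of the petri_high alone.

How it is judged (in metres and radians):
On the way, in this order (a step that is already met when the one before it is completed fails the run):
1. the upper tote is drawn clear out of the nest (z of tote_top_grip in the frame of tote_base_grip above 0.095 m), for 0.1 s.
2. it lies level and locked on the loaded tote: tongue under the hood, feet in the seats (x of tongue_tip in the frame of tote_loaded_grip between -0.0975 and -0.0905 m and y of tongue_tip in the frame of tote_loaded_grip between -0.0035 and 0.0035 m and z of tongue_tip in the frame of tote_loaded_grip between 0.0185 and 0.0235 m and z of tote_top_grip in the frame of tote_loaded_grip between 0.078 and 0.082 m and y of tote_top_grip in the frame of tote_loaded_grip between -0.0035 and 0.0035 m and angle between the x axis of tote_top_grip and the x axis of tote_loaded_grip, either way round below 0.04 rad and angle between the z axis of tote_top_grip and the z axis of tote_loaded_grip, either way round below 0.015 rad), for 0.2 s.
At the end, for the whole second after the job is handed in: The tote stands locked on the loaded one, end for end: level within 0.015 rad, 80 mm up +-2 mm, tongue 2.5 mm or more under the lip, within 3.5 mm sideways and 0.04 rad. The other two stand flat within 50 mm of their starts; the loaded tote's contents stand upright within 0.25 rad (all of step 2 and angle between each of jar, brass_weight, petri_low, petri_high, bung's own z axis and vertical below 0.25 rad and angle between each of tote_loaded_grip, tote_base_grip's own z axis and vertical below 0.02 rad and height (world z) of each of tote_loaded_grip, tote_base_grip below 0.066 m and distance of each of tote_loaded_grip, tote_base_grip from where it was at the start of the episode below 0.05 m); the robot touches nothing.
It fails at once if the two totes are forced together (more than 150 N) (contact force between tote_top and tote_loaded above 150 N).
It fails at once if the stacked tote is pressed on the jar (more than 8 N) (contact force between tote_top and jar above 8 N).
It fails at once if a thing in the loaded tote is tipped over (angle between any of jar, brass_weight, petri_low, petri_high, bung's own z axis and vertical above 0.5 rad).
It fails at once if the loaded tote or the tote left from the nest is shoved more than 60 mm (distance of any of tote_loaded_grip, tote_base_grip from where it was at the start of the episode above 0.06 m).
It fails at once if a bystander is moved more than 30 mm (distance of any of pipette_bulb, tape_tin, pen_1, conical_flask from where it was at the start of the episode above 0.03 m).
It also fails if it takes over 58 s, if anything falls off the work surface, if the arm or the gripper's body presses on something with over 40 N, if the wrist force passes 120 N, or if a joint passes its speed limit or range.

## Robot

A 7-joint arm with a two-finger parallel gripper is mounted at the origin on a cart in front of the work surface, level with it; the furniture and walls round the work are solid. World frame = base frame: x ahead of the robot, y to its left, z up, the work surface at z = 0. Lengths are in mm, angles in degrees, forces in N, time in s.
With the tool pointing down it reaches from about 425 to 1025 mm from the base axis. Payload 9.4 kg.
Tool frame: the origin (TCP) lies at the very end of the fingers, on their centre line; the grasp point (between the pads) lies 19 mm behind it; z points along the fingers, y is the line along which they close (so a half turn about z gives the same grasp; the last joint's range is limited). The gripper opens to 85 mm and grips with 20 to 120 N. Pads are 22 mm wide; open, the fingers measure 114 mm over their backs; the gripper's body (76 mm by 85 mm) begins 54 mm behind the grasp point. The pads swing forward as they close: fully open they stand 13 mm farther back than shut.
Start: joints at [58.975, 34.337, -0.143, 91.639, 0.103, 54.024, -4.572], TCP at [324.968, -648.09, 231.275] pointing down, gripper open.
Joint ranges: [-147.43, 147.43], [-19.82, 112.94], [-74.19, 73.91], [6.32, 146.72], [-59.91, 239.91], [6.04, 106.73], [-150.56, 150.56]. Speed limits (degrees/s): [127.2, 127.2, 172.46, 172.46, 180, 180, 180].

## Interface

Orientations are given as [roll, pitch, yaw] about the fixed x, y, z axes, in that order (R = Rz(yaw) Ry(pitch) Rx(roll)).
In Python, from plant import env gives the robot as it stands. Calls block until the motion is done:
- env.movep(position, orientation): joint-space move of the TCP to a pose.
- env.move_l(position, speed=150, rot=None, force_limit=None): straight line of the TCP; rot=None keeps the orientation; speed is the mean speed in mm/s. With force_limit (N) it stops when the force on the tool has changed by that much, and returns True; else False.
- env.move_j(angles): joint-space move.
- env.ungrasp() and env.close_gripper(force=None): open the fingers fully, or close them until they stop; force is the grip in N (None keeps the last).
- env.wait(seconds).
- env.solve_ik(position, orientation): joint angles nearest the present ones, or None.
- env.camera(name): name is "side" or "top" or "wrist"; returns a dict with "pixels" (400x640x3 uint8, red, green, blue), "fx", "fy", "cx", "cy" (pixels), "R" (3x3) and "t" (3): a world point X has camera coordinates R X + t; the wrist camera has in their place "mount" (4x4, takes a point from camera to tool coordinates, whose origin is the TCP and whose axes are the flange's). Camera axes: x right, y down, z forward; pixel columns grow to the right and rows downward; lengths in mm; the calibration is good to about 2 mm. A picture is of the moment at which its call begins: read the wrist's pose just before it. There is no depth.
A pose or a line that the arm cannot do raises env.IKError and nothing moves.
- env.finish_job(): hands the job in; it is judged then, once.
Readings, each from a call of its own:
- env.get_time(): time.
- env.get_joints(): joint angles.
- env.get_qvel(): joint speeds.
- env.get_effort(): joint torques, N m.
- env.get_tcp_pos(): TCP position.
- env.get_ee_rot(): TCP orientation.
- env.get_force(): force on the tool from outside, world axes, zero at the start.
- env.get_wrist_torque(): the same for the moment, N m.
- env.get_finger_gap(): finger opening in mm.
- env.get_finger_force(): force on a finger pad.
Only numpy, scipy, OpenCV 4.12 (cv2) and the standard library are available. Lean on these libraries where they do the work, as an engineer would, in place of code of your own. Each camera call takes 0.05 s, during which the arm holds its last target. There are 200 camera calls.

## Working session

There is one attempt and no reset: what is moved stays moved. The work goes in short steps, each a Python script; the robot and the scene stay as the last script left them, time stands still between calls to the robot, and variables do not carry over. Pictures are saved under pics/ and viewed, at most 10 in all, crops included, and the job is handed in when it is done.

```bash
ls; mkdir -p pics; python3 - <<'E'
from plant import env
import cv2
for n in("top","side"):
    c=env.camera(n); cv2.imwrite(f"pics/{n}0.png",c["pixels"][:,:,::-1]); print(n,c["fx"],c["fy"],c["cx"],c["cy"],c["R"],c["t"])
c=env.camera("wrist"); print(c["mount"],env.get_ee_rot(),env.get_time())
E
```

```text
pics
top 456.9246907338405 456.9246907338405 319.1260003670932 199.31002913348945 [[ 0.02603927 -0.99945831 -0.02012574]
 [-0.98904695 -0.0228316  -0.1458247 ]
 [ 0.1452862   0.02370247 -0.98910571]] [-101.05554936  569.81142089 1305.99449664]
side 421.48800480821546 421.48800480821546 320.9606991407061 197.27637411036395 [[-0.90043829 -0.43425372  0.02519102]
 [-0.17149245  0.30118038 -0.93801957]
 [ 0.39975145 -0.84894881 -0.34566559]] [459.72070897 217.83252959 942.99318416]
[[-1.90470952e-03 -9.65368093e-01 -2.60884680e-01  6.52551474e+01]
 [ 9.99998079e-01 -1.71783199e-03 -9.44347021e-04  5.16506832e-01]
 [ 4.63486435e-04 -2.60885978e-01  9.65369511e-01 -1.42519975e+02]
 [ 0.00000000e+00  0.00000000e+00  0.00000000e+00  1.00000000e+00]] [-1.79927566e+02  6.97166598e-03  2.66336856e+01] 0.15
```

View pics/top0.png

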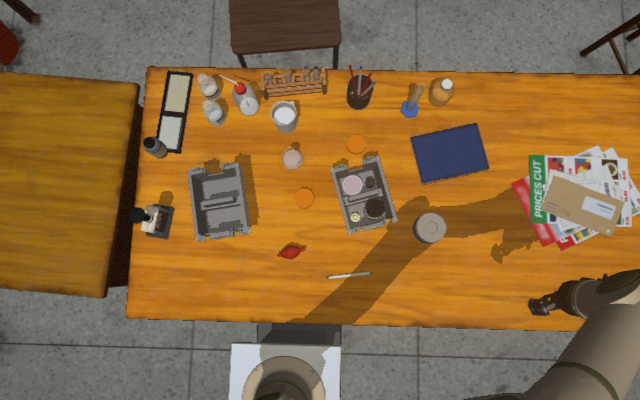

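View pics/side0.png

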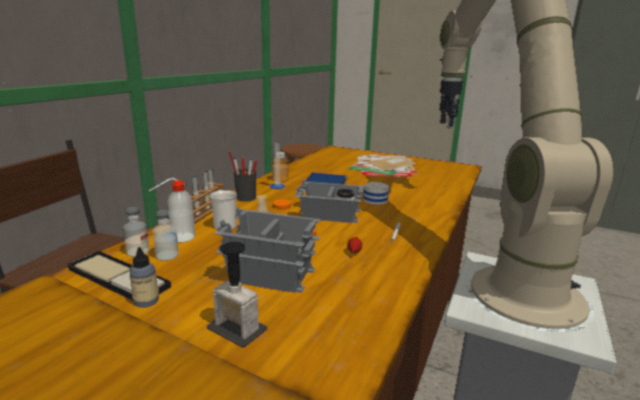

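The nest is at about (218,202) and the loaded tote at about (364,195) in the top view. Both have their long axis roughly along world x. Next I'll look from close by.

```bash
cat > h.py <<'E'
import numpy as np, cv2
from plant import env
from scipy.spatial.transform import Rotation as Ro
def ray(c,uv):
    d=np.array([(uv[0]-c["cx"])/c["fx"],(uv[1]-c["cy"])/c["fy"],1.]);R=np.array(c["R"]);t=np.array(c["t"])
    return -R.T@t, R.T@d
def atz(c,uv,z):
    o,d=ray(c,uv); return o+d*(z-o[2])/d[2]
def proj(c,X):
    p=np.array(c["R"])@np.array(X,float)+c["t"]; return np.array([c["fx"]*p[0]/p[2]+c["cx"],c["fy"]*p[1]/p[2]+c["cy"]])
def wrist():
    p=np.array(env.get_tcp_pos());e=Ro.from_euler('xyz',env.get_ee_rot(),degrees=True).as_matrix()
    c=dict(env.camera("wrist"));M=np.array(c["mount"]);Rw=e@M[:3,:3];tw=e@M[:3,3]+p
    c["R"]=Rw.T;c["t"]=-Rw.T@tw;return c
def save(c,n): cv2.imwrite(f"pics/{n}.png",c["pixels"][:,:,::-1])
E
python3 - <<'E'
from h import *
c=env.camera("top")
N=atz(c,(218,202),108);L=atz(c,(363,197),62);print(N,L)
import pickle
q=np.array(env.get_joints())
for n,P,y in(("L",L,13),("N",N,6)):
    for yy in(y+90,y-90): print(n,yy,env.solve_ik([P[0],P[1],360],[180,0,yy]))
for n,P,y in(("L",L,13),("N",N,6)):
    env.movep([P[0]-0,P[1],370],[180,0,y]);env.wait(.3)
    w=wrist();save(w,"w"+n);pickle.dump(w,open(n+".pkl","wb"));print(w["fx"],env.get_time(),env.get_joints(),proj(w,P))
E
```

```text
[548.05297595 195.19289275 108.        ] [ 578.69691632 -214.44911031   62.        ]
L 103 [ 31.57918438  21.64760792 -23.4338645   96.3672075    9.3998237
  63.93051554  18.47516453]
L -77 [  -2.73159234   21.21044827   25.42013562   98.53885182  -10.08244987
   62.51174109 -141.14304337]
N 96 [ -0.41289874  20.26540821 -33.98951717 100.2333763   12.51771221
  63.3024497  -32.42282613]
N -84 [ 16.85899633  28.00596777 -62.71472604  99.30490217  26.51457215
  69.19553496 133.10516699]
305.27308168620385 2.4333 [ 1.51326339e+01  1.97148458e+01 -4.15855208e-02  9.66018004e+01
  1.89961973e-02  6.36948740e+01 -6.19490109e+01] [322.42511276 165.68996802]
305.27308168620385 4.3 [ -20.07789866   17.07512578   -6.75865189  100.58691924    2.23679693
   62.46809917 -111.62038063] [322.09590713 171.08888145]
```

View pics/wL.png

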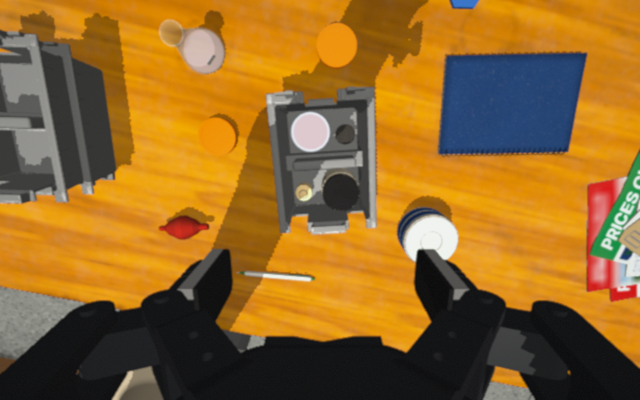

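View pics/wN.png

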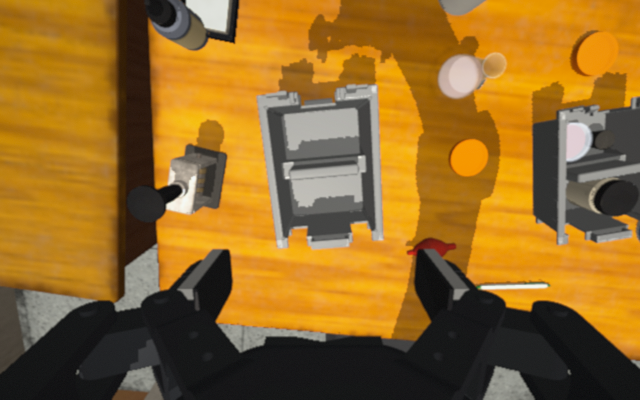

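Both totes have the hood at the near end (about (327,227) in the first view, (330,240) in the second) and the clips at the far corners. So +x points away from the robot for both, and the held tote must be turned by 180°. I'll check the IK for the grasp and place yaws, then take matched close views so that calibration errors cancel.

```bash
cat >> h.py <<'E'
def rz(a): return Ro.from_euler('z',a,degrees=True)
def ry(a): return Ro.from_euler('y',a,degrees=True)
G=rz(-90)*Ro.from_euler('x',180,degrees=True)   # tool in tote frame
E
python3 - <<'E'
from h import *
import pickle
N=np.array([548,195]);L=np.array([579,-214]);pN,pL=6,13
for s in(1,-1):
    g=G if s==1 else rz(180)*G
    print(s)
    for nm,P,z,psi,th in(("Nlow",N,89,pN,0),("Nup",N,220,pN,0),("Plow",L,123,pL+180,0),("Ptilt",L,150,pL+180,8),("Pup",L,260,pL+180,0)):
        e=(rz(psi)*ry(th)*g).as_euler('xyz',degrees=True)
        q=env.solve_ik([P[0],P[1],z],e); print(nm,None if q is None else np.round(q))
for n,P,psi,z in(("N2",N,pN,216),("L2",L,pL+180,170)):
    R=rz(psi)*G; e=R.as_euler('xyz',degrees=True)
    t=P-56*R.as_matrix()[:2,0]
    q=env.solve_ik([t[0],t[1],z],e)
    if n=="L2": env.movep([560,0,260],(rz(100)*Ro.from_euler('x',180,degrees=True)).as_euler('xyz',degrees=True))
    env.movep([t[0],t[1],z],e);env.wait(.4)
    w=wrist();save(w,n);pickle.dump(w,open(n+".pkl","wb"));print(env.get_time(),np.round(env.get_joints()))
E
```

```text
1
Nlow [ -57.   48.   53.  119.  -58.   44. -141.]
Nup [ 15.  38. -63. 109.  40.  59. 120.]
Plow [ 28.  36. -19. 111.  19.  37.  10.]
Ptilt [ 32.  32. -22. 114.  16.  29.  14.]
Pup [ 27.  26. -18. 104.  10.  52.  18.]
-1
Nlow [-12.  37. -19. 116.  23.  31. -42.]
Nup [ -8.  27. -24. 110.  15.  46. -35.]
Plow [   7.   35.   12.  112.  -12.   34. -140.]
Ptilt [  10.   31.   10.  116.  -20.   28. -131.]
Pup [   3.   26.   17.  105.  -10.   50. -142.]
8.0417 [  9.  40. -63. 107.  41.  60. 115.]
11.425 [ 30.  34. -16. 104.  13.  44.  20.]
```

```bash
python3 - <<'E'
import cv2,numpy as np
a=cv2.imread("pics/N2.png");b=cv2.imread("pics/L2.png")
for n,i in(("N2",a),("L2",b)):
    cv2.imwrite(f"pics/{n}z.png",cv2.resize(i[0:290,60:580],None,fx=1.53,fy=1.53,interpolation=cv2.INTER_CUBIC))
E
```

```text
(no output)
```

View pics/N2z.png

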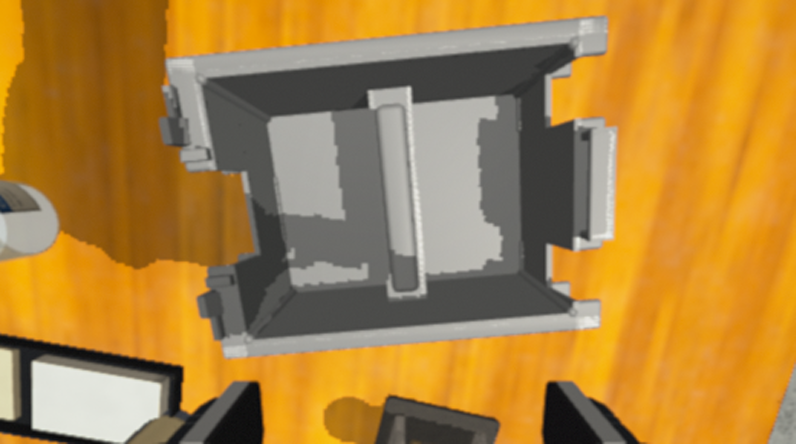

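View pics/L2z.png

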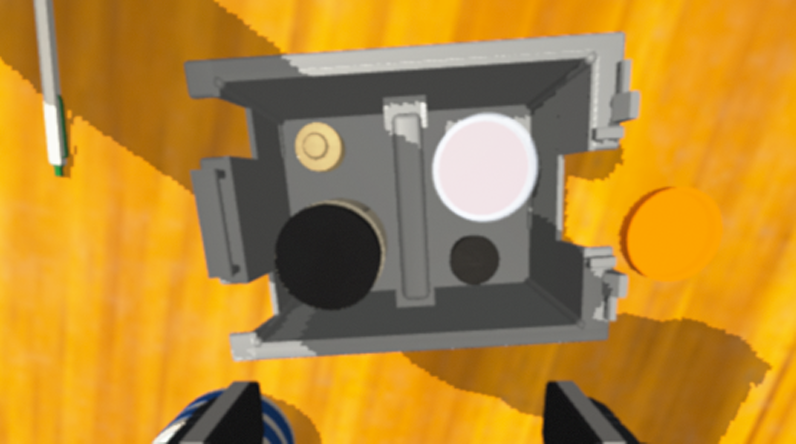

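Both views show the full rims. In the nest crop the rim corners are near (167,60), (607,17), (600,327) and (224,357), with the hood on the right. In the loaded crop they are near (185,63), (625,33), (607,340) and (231,360), with the hood on the left, and the contents are upright. I'll fit poses to the corners and refine on the side edges.

```bash
cat > fit.py <<'E'
from h import *
import pickle
from scipy.optimize import least_squares
def W(p,X,z):
    c,s=np.cos(p[2]),np.sin(p[2]); X=np.atleast_2d(X)
    return np.c_[p[0]+c*X[:,0]-s*X[:,1],p[1]+s*X[:,0]+c*X[:,1],np.full(len(X),z)]
def run(n,zr,px,X,p0):
    w=pickle.load(open(n+".pkl","rb")); px=np.array(px)/1.53+[60,0]
    P=np.array([atz(w,u,zr) for u in px])
    r=least_squares(lambda p:(W(p,X,zr)-P)[:,:2].ravel(),p0); p=r.x
    print(n,"corner fit",p[:2],np.degrees(p[2]),"\n",r.fun.reshape(-1,2).round(1).tolist())
    hsv=cv2.cvtColor(w["pixels"],cv2.COLOR_RGB2HSV)[:,:,1].astype(np.float32)
    for it in range(2):
        S=[]
        for sy in(1,-1):
            T=[]
            for x in np.linspace(-85,75,60):
                d=np.arange(-6,6.01,.2)
                uv=np.array([proj(w,q) for q in W(p,[[x,sy*(73+k)] for k in d],zr)],np.float32)
                v=cv2.remap(hsv,uv[:,:1],uv[:,1:],cv2.INTER_LINEAR).ravel()
                i=np.where(v>110)[0]
                if len(i) and i[0]>0: T.append((x,sy*(73+d[i[0]])))
            T=np.array(T); m=np.ones(len(T),bool)
            for _ in range(4):
                k=np.polyfit(T[m,0],T[m,1],1); e=T[:,1]-np.polyval(k,T[:,0]); m=abs(e)<max(.4,1.5*np.std(e[m]))
            S.append(k); print(sy,m.sum(),len(T),k.round(4),e[m].std().round(2))
        dy=(S[0][1]+S[1][1])/2; dth=(S[0][0]+S[1][0])/2
        p=np.array([*W(p,[[0,dy]],0)[0,:2],p[2]+dth])
    print("refined",p[:2].round(2),np.degrees(p[2]).round(2)); return p
C=[[-100,73],[-100,-73],[100,73],[100,-73]]
if __name__=="__main__":
    N=run("N2",126,[(600,327),(607,17),(224,357),(167,60)],C,[548,195,.1])
    L=run("L2",80,[(185,63),(231,360),(625,33),(607,340)],[[-100,73],[-100,-73],[100,73],[100,-73]],[579,-214,.23])
    pickle.dump((N,L),open("poses.pkl","wb"))
    w=pickle.load(open("L2.pkl","rb"))
    for q in W(L,[[-88,20.75],[-88,-20.75]],92): print("lip",((proj(w,q)-[60,0])*1.53).round(1))
    for q in W(L,[[-7,45],[7,45],[-7,-45],[7,-45]],80): print("bar",((proj(w,q)-[60,0])*1.53).round(1))
    w=pickle.load(open("N2.pkl","rb"))
    for q in W(N,[[-7,45],[7,45],[-7,-45],[7,-45]],126): print("barN",((proj(w,q)-[60,0])*1.53).round(1))
    for q in W(N,[[-88,20.75],[-88,-20.75]],138): print("lipN",((proj(w,q)-[60,0])*1.53).round(1))
E
python3 fit.py
```

```text
N2 corner fit [549.53292693 193.5279361 ] 10.774573292199701 
 [[-1.1, 1.1], [-1.2, -1.4], [0.5, 1.6], [1.8, -1.2]]
1 60 60 [1.80000e-03 7.21225e+01] 0.08
-1 60 60 [ 1.40000e-03 -7.26895e+01] 0.07
1 60 60 [4.00000e-04 7.24188e+01] 0.05
-1 60 60 [  0.     -72.3967] 0.03
refined [549.58 193.26] 10.88
L2 corner fit [ 583.72908336 -216.16247424] 16.211904898702322 
 [[-1.8, 1.1], [0.0, -1.3], [0.7, 0.9], [1.0, -0.8]]
1 60 60 [4.10000e-03 7.29003e+01] 0.07
-1 60 60 [ 1.40000e-03 -7.18461e+01] 0.17
1 60 60 [1.00000e-03 7.23915e+01] 0.08
-1 59 60 [-1.0000e-03 -7.2365e+01] 0.12
refined [ 583.58 -215.64] 16.37
lip [215.9 177.1]
lip [230.1 267.2]
bar [390.8 112.3]
bar [421.  110.3]
bar [402.4 300.5]
bar [429.6 298.9]
barN [420.  291.2]
barN [392.7 293.6]
barN [404.9 101.1]
barN [374.6 103.9]
lipN [589.5 231.9]
lipN [591.2 138.1]
```

Fits are consistent: side-edge scatter is about 0.1 mm and the bars project where they're seen. Now grasp and draw out.

```bash
cat >> h.py <<'E'
G2=rz(180)*G
def eul(R): return R.as_euler('xyz',degrees=True)
E
python3 - <<'E'
from h import *
import pickle
N,L=pickle.load(open("poses.pkl","rb"))
e=eul(rz(np.degrees(N[2]))*G2)
env.move_l([*env.get_tcp_pos()[:2],250],speed=250)
env.movep([N[0],N[1],200],e);print(env.get_time(),np.round(env.get_joints()))
hit=env.move_l([N[0],N[1],89],speed=90,force_limit=10);print(hit,env.get_tcp_pos(),env.get_force())
if not hit:
    env.close_gripper(80);print(env.get_finger_gap(),env.get_finger_force(),env.get_force(),env.get_tcp_pos())
    print(env.get_time())
E
```

```text
13.5917 [-11.  28. -20. 112.  14.  43. -28.]
False [549.89810399 193.37845954  89.53718431] [-0.7736577   0.23554062  0.05857203]
13.191650612134792 77.80677080154419 [-0.70036201  1.01066386  3.64568503] [549.73257484 193.3522552   89.24021928]
15.625
```

```bash
python3 - <<'E'
from h import *
import pickle
N,L=pickle.load(open("poses.pkl","rb"))
h=env.move_l([N[0],N[1],155],speed=60,force_limit=25);print(h,env.get_tcp_pos(),env.get_force())
if not h:
    env.move_l([N[0],N[1],230],speed=200)
    psi=np.degrees(L[2])+180
    env.wait(.2);print(env.get_tcp_pos(),env.get_ee_rot(),eul(rz(np.degrees(N[2]))*G2),env.get_force(),env.get_finger_gap())
    c=env.camera("side");save(c,"lift")
    # tilted pre-insert pose
    th=8;R=rz(psi)*ry(th)
    tool=np.array([0,0,43.24]); tip=np.array([94,0,0])
    Lw=lambda x,y,z: np.array([*(L[:2]+rz(np.degrees(L[2])).as_matrix()[:2,:2]@[x,y]),z])
    tgt=Lw(-65,0,110)+R.apply(tool-tip)
    env.movep(tgt,eul(R*G2));env.wait(.3)
    print(tgt,env.get_tcp_pos(),env.get_ee_rot(),eul(R*G2),env.get_force(),env.get_wrist_torque(),np.round(env.get_joints()),env.get_time())
    w=wrist();save(w,"pre");c=env.camera("side");save(c,"pres")
    c1=cv2.imread("pics/lift.png")[120:300,180:420];c2=cv2.imread("pics/pres.png")[120:300,180:420]
    cv2.imwrite("pics/m.png",np.vstack([np.hstack([cv2.resize(c1,(400,300)),cv2.resize(c2,(400,300))]),cv2.resize(cv2.imread("pics/pre.png"),(480,300))[:, :480].repeat(1,0) if 0 else np.hstack([cv2.resize(cv2.imread("pics/pre.png"),(480,300)),np.zeros((300,320,3),np.uint8)])]))
E
```

```text
False [549.3557116  193.13749727 154.5918944 ] [-0.37970023 -0.17079382 -3.09617046]
[548.8765344  192.87698993 228.42066771] [-1.79850181e+02  2.82844919e-02  1.00886427e+02] [-180.            0.          100.88053526] [-0.04577703  0.54222793 -3.09977676] 13.129359211837832
[ 604.7513019  -209.42531521  165.90146278] [ 604.9086691  -208.84542971  165.93628515] [-1.71994660e+02  1.14219695e-02 -7.35619204e+01] [-1.72000000e+02 -1.27222187e-14 -7.36330341e+01] [-0.60155055 -0.80796037 -3.04700028] [-0.01095917  0.27733433 -0.03973236] [   2.   32.   21.  113.  -29.   34. -121.] 19.475
```

View pics/m.png

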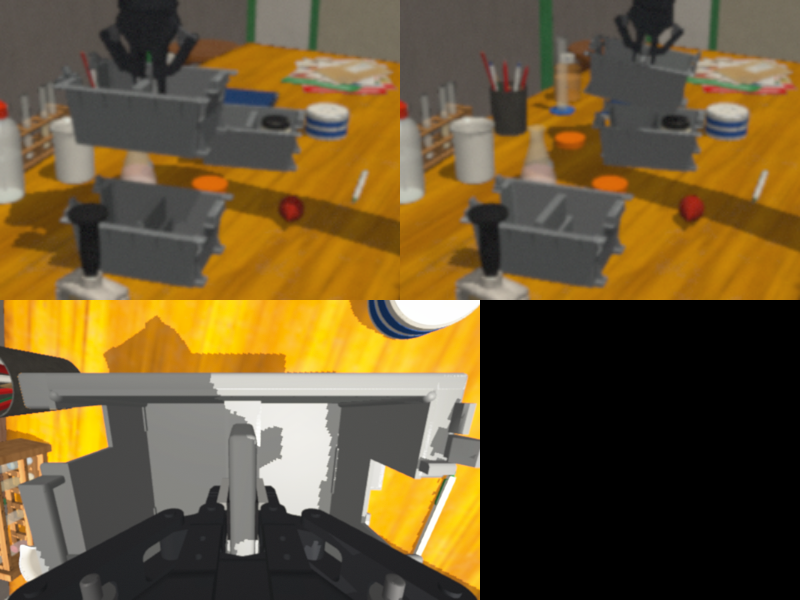

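The tote came out level and the base stayed put. The held tote is now tilted tongue-down over the loaded one. Next: lower and insert, correcting the controller's steady-state error.

```bash
cat >> h.py <<'E'
import pickle,os
if os.path.exists("poses.pkl"): N,L=pickle.load(open("poses.pkl","rb"))
PSI=np.degrees(L[2])+180
RL=rz(np.degrees(L[2]))
LO=np.array([L[0],L[1],0]); TOOL=np.array([0,0,43.24]); TIP=np.array([94,0,0])
def tgt(x,y,z,th):
    R=rz(PSI)*ry(th); return LO+RL.apply([x,y,z])+R.apply(TOOL-TIP), eul(R*G2)
def state():
    p=np.array(env.get_tcp_pos());R=Ro.from_euler('xyz',env.get_ee_rot(),degrees=True)*G2.inv()
    rel=RL.inv()*R; t=RL.inv().apply(p+R.apply(TIP-TOOL)-LO)
    d=R.as_matrix()
    f=RL.inv().apply(env.get_force())
    print("tip",t.round(2),"tilt",np.degrees(np.arcsin(-d[2,0])).round(2),"roll",np.degrees(d[2,1]).round(2),"dyaw",((rel.as_euler('xyz',degrees=True)[2])%360-180).round(2),"F",f.round(2),"M",RL.inv().apply(env.get_wrist_torque()).round(2),"t",round(env.get_time(),2)); return t
def go(x,y,z,th,speed=40,fl=None,off=np.zeros(3)):
    p,e=tgt(x,y,z,th); h=env.move_l(p+RL.apply(off),speed=speed,rot=e,force_limit=fl); return h
E
python3 - <<'E'
from h import *
state()
go(-78,0,86,8,60); env.wait(.2)
t=state(); off=np.array([-78,0,86])-t
print(go(-81,0,81.2,8,20,4,off)); env.wait(.2); t=state(); off=off+np.array([-81,0,81.2])-t
pickle.dump(off,open("off.pkl","wb"));print(off)
print(go(-97,0,81,8,15,4,off)); t=state()
E
```

```text
tip [-64.84   0.2  110.04] tilt 8.0 roll -0.0 dyaw 0.04 F [-0.14  0.34 -3.52] M [-0.    0.25  0.01] t 19.57
tip [-77.64  -0.13  86.25] tilt 8.03 roll 0.02 dyaw 0.01 F [-0.09 -0.62 -2.97] M [0.01 0.25 0.05] t 20.38
False
tip [-81.28   0.09  80.99] tilt 8.01 roll 0.0 dyaw -0.0 F [-0.24  0.59 -3.43] M [0.03 0.21 0.05] t 21.03
[-0.07921959  0.04146429 -0.03787674]
True
tip [-93.95   0.19  80.82] tilt 8.06 roll 0.0 dyaw 0.0 F [ 3.39 -0.74 -2.14] M [-0.16 -0.34  0.03] t 21.87
```

The tongue stopped at x = -94, against the hood's back (the lip is at -88). Now bring the feet end down.

```bash
python3 - <<'E'
from h import *
off=pickle.load(open("off.pkl","rb"))
for th,z,fl in((6,80.7,12),(4.5,80.5,12),(3,80.3,20),(2,80.2,25),(1,80.1,25),(0,80,25)):
    h=go(-94,0.1,z,th,12,fl,off); print(th,h); t=state()
    if h: break
E
```

```text
6 False
tip [-94.14   0.57  80.21] tilt 5.94 roll -0.02 dyaw 0.03 F [ 2.64  1.02 -4.13] M [ 0.19 -0.4  -0.01] t 22.32
4.5 False
tip [-94.41   0.17  80.29] tilt 4.45 roll -0.0 dyaw 0.01 F [ 0.92 -0.28 -3.51] M [ 0.09 -0.15  0.01] t 22.72
3 False
tip [-94.28   0.11  80.12] tilt 2.96 roll 0.0 dyaw 0.02 F [-0.37 -0.14 -3.59] M [0.03 0.11 0.01] t 23.11
2 False
tip [-9.439e+01 -7.000e-02  8.021e+01] tilt 1.96 roll 0.01 dyaw -0.0 F [-1.87 -0.76 -0.89] M [-0.13  0.26  0.01] t 23.42
1 False
tip [-94.26   0.48  79.72] tilt 0.93 roll -0.03 dyaw 0.04 F [ 0.08 -1.18 -4.07] M [0.4  0.58 0.03] t 23.73
0 False
tip [-9.388e+01 -5.000e-02  8.008e+01] tilt -0.0 roll 0.02 dyaw 0.01 F [-0.43 -1.61  0.79] M [ 0.    0.27 -0.02] t 24.03
```

```bash
python3 - <<'E'
from h import *
off=pickle.load(open("off.pkl","rb"))
env.wait(.2);state()
print(go(-94,0,79.6,-.7,6,15,off));env.wait(.2);state()
print(go(-94,0,79.9,0,6,15,off));env.wait(.2);state()
c=env.camera("side");save(c,"s3");w=wrist();save(w,"w3")
a=cv2.resize(cv2.imread("pics/s3.png")[140:240,270:400],(520,400),interpolation=cv2.INTER_CUBIC)
cv2.imwrite("pics/m3.png",a)
# gentle lift test at feet end
print(go(-94,0,80,1.2,6,12,off));state()
print(go(-94,0,80,0,6,12,off));env.wait(.2);state()
E
```

```text
tip [-9.386e+01 -6.000e-02  8.003e+01] tilt 0.03 roll 0.02 dyaw -0.0 F [-0.    0.25 -0.66] M [-0.1   0.15  0.09] t 24.23
True
tip [-9.420e+01  4.000e-02  8.051e+01] tilt -0.28 roll -0.01 dyaw -0.03 F [-1.03  1.42  6.49] M [ 0.08 -0.28 -0.02] t 24.67
False
tip [-9.373e+01 -3.000e-02  8.001e+01] tilt 0.03 roll 0.01 dyaw 0.01 F [0.18 0.73 3.79] M [ 0.07 -0.12  0.02] t 25.16
False
tip [-94.52   0.17  79.7 ] tilt 1.16 roll -0.02 dyaw -0.01 F [ 0.2  -0.05 -2.89] M [-0.19  0.14  0.03] t 25.78
True
tip [-94.63   0.23  80.17] tilt -0.07 roll -0.04 dyaw -0.0 F [-0.05  0.94  4.96] M [ 0.02 -0.01  0.06] t 26.38
```

View pics/m3.png

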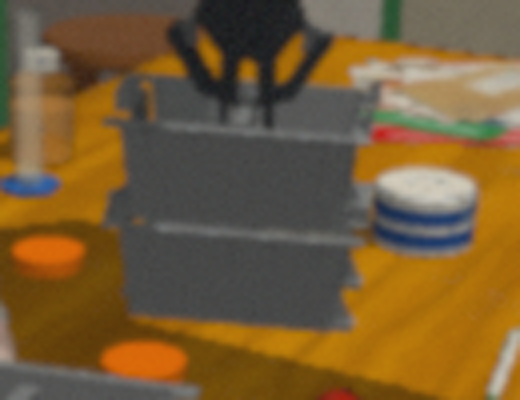

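View pics/w3.png

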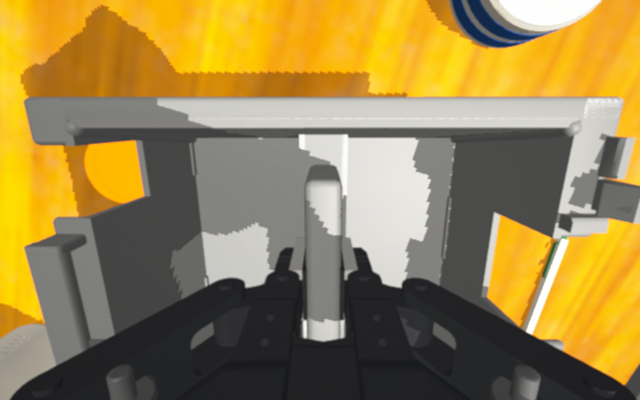

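The side view shows the tote lying level on the loaded one, and the wrist view has the rim at the same pixels as before the insertion, so it hadn't slipped in the grip. The lift test met little resistance, though, so I'll check for slip since then.

```bash
python3 - <<'E'
from h import *
w=wrist();save(w,"w4");state()
def cmp(a,b):
    A=cv2.cvtColor(cv2.imread(a),cv2.COLOR_BGR2GRAY).astype(np.float32);B=cv2.cvtColor(cv2.imread(b),cv2.COLOR_BGR2GRAY).astype(np.float32)
    for nm,(y0,y1,x0,x1) in dict(hoodside=(200,330,20,110),clip=(125,240,560,640),railL=(90,150,20,140),railR=(85,150,540,640),bar=(165,240,290,360)).items():
        Wn=cv2.createHanningWindow((x1-x0,y1-y0),cv2.CV_32F)
        print(a,b,nm,cv2.phaseCorrelate(cv2.Laplacian(A[y0:y1,x0:x1],cv2.CV_32F,ksize=3),cv2.Laplacian(B[y0:y1,x0:x1],cv2.CV_32F,ksize=3),Wn))
cmp("pics/pre.png","pics/w3.png");cmp("pics/w3.png","pics/w4.png")
E
```

```text
tip [-94.63   0.23  80.16] tilt -0.06 roll -0.04 dyaw -0.01 F [-0.3   0.63  5.38] M [-0.01  0.06 -0.03] t 26.43
pics/pre.png pics/w3.png hoodside ((0.02239853218965493, 0.6521421737161006), 0.6071599563159079)
pics/pre.png pics/w3.png clip ((0.03168569905252383, -0.22522214040801458), 0.6575110207001368)
pics/pre.png pics/w3.png railL ((-0.3964075647779737, -0.09449978928678604), 0.5784522109561496)
pics/pre.png pics/w3.png railR ((0.3309559448362194, -0.2846400489559926), 0.5797881192631191)
pics/pre.png pics/w3.png bar ((0.3985150807293394, 0.7120781310748185), 0.41920592890845404)
pics/w3.png pics/w4.png hoodside ((-0.5486229709263881, 0.6724546886793377), 0.9638361142005449)
pics/w3.png pics/w4.png clip ((-0.43135554441929713, -0.2569043134214226), 0.5714119791984558)
pics/w3.png pics/w4.png railL ((-0.6131104067479924, -0.024121034801638075), 0.9883844407399496)
pics/w3.png pics/w4.png railR ((-0.014273206847633446, 0.009677464141823577), 0.6504838456047906)
pics/w3.png pics/w4.png bar ((-0.6629092707471003, -0.052032561957737755), 0.8130345793123599)
```

No slip in the grip. I'll press the feet end more firmly, then do small, instrumented lift steps.

```bash
python3 - <<'E'
from h import *
off=pickle.load(open("off.pkl","rb"))
def st(): env.wait(.1); state()
print(go(-94,0,79.6,-1.6,6,25,off));st()
print(go(-94,0,80,0,8,25,off));st()
for th in(.3,.6,.8):
    print(th,go(-94,0,80,th,6,10,off));st()
E
```

```text
True
tip [-95.06   0.36  81.84] tilt -0.78 roll -0.08 dyaw -0.07 F [-2.62  2.17  9.13] M [ 0.3  -0.49  0.06] t 26.89
False
tip [-9.434e+01  6.000e-02  8.012e+01] tilt -0.03 roll -0.01 dyaw -0.01 F [-2.74  1.4   4.4 ] M [0.14 0.43 0.01] t 27.3
0.3 False
tip [-9.406e+01  8.000e-02  7.984e+01] tilt 0.29 roll -0.0 dyaw 0.01 F [-0.11 -0.32 -1.09] M [0.02 0.36 0.  ] t 27.65
0.6 False
tip [-94.17   0.21  79.84] tilt 0.58 roll -0.02 dyaw 0.0 F [-0.71  1.69 -2.55] M [-0.34  0.25  0.04] t 28.0
0.8 False
tip [-94.35   0.2   79.78] tilt 0.77 roll -0.02 dyaw 0.0 F [-2.   -0.87 -5.06] M [-0.18  0.56 -0.04] t 28.35
```

At 0.8° the feet end is held down by 2–3 N, and in the press it bottomed on the rim, which only fits with the feet under the noses. I'll press home once more, settle level, let go and withdraw.

```bash
python3 - <<'E'
from h import *
off=pickle.load(open("off.pkl","rb"))
def st(): env.wait(.15); state()
print(go(-94,0,79.6,-1.6,6,30,off));st()
print(go(-94.2,0,80,0,8,25,off));st()
env.ungrasp();st()
p=np.array(env.get_tcp_pos());print(env.move_l([p[0],p[1],p[2]+50],speed=60,force_limit=8))
env.move_l([p[0],p[1],230],speed=200)
R=rz(PSI)*G2;t=LO[:2]-56*R.as_matrix()[:2,0]
env.movep([t[0],t[1],250],eul(R));env.wait(.3)
w=wrist();save(w,"w5");pickle.dump(w,open("w5.pkl","wb"));print(env.get_time())
cv2.imwrite("pics/w5z.png",cv2.resize(w["pixels"][:290,60:580,::-1],None,fx=1.53,fy=1.53,interpolation=cv2.INTER_CUBIC))
E
```

```text
True
tip [-9.443e+01  3.000e-02  8.151e+01] tilt -0.67 roll -0.04 dyaw -0.05 F [-2.33  2.24  8.91] M [ 0.32 -0.47  0.1 ] t 29.04
False
tip [-9.403e+01 -3.000e-02  8.007e+01] tilt 0.01 roll 0.01 dyaw 0.0 F [-0.39  0.86  0.63] M [ 0.15 -0.01  0.  ] t 29.52
tip [-9.427e+01  3.000e-02  7.996e+01] tilt 0.0 roll 0.0 dyaw -0.0 F [-0.39 -0.3   0.39] M [ 0.07 -0.03 -0.03] t 30.37
False
32.4833
```

View pics/w5z.png

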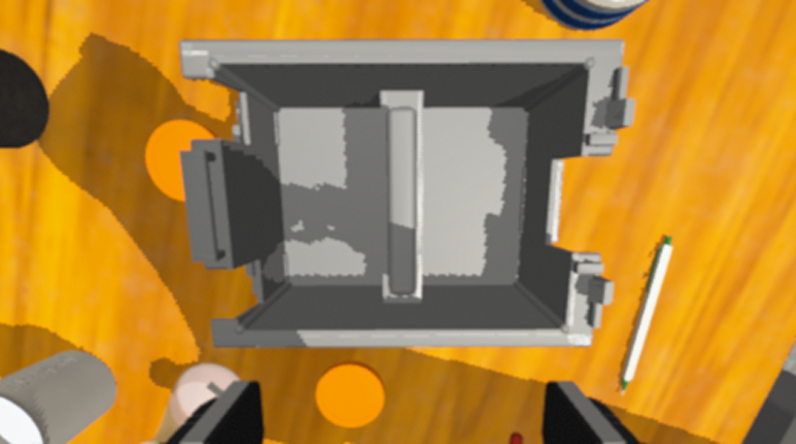

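The tote lies level end for end, with its hood at about (215,200) and its clips on the right. As a last assurance of the snap, I'll press gently with closed fingers on top of its feet end (its hood top, expected z ≈ 172), then back away.

```bash
python3 - <<'E'
from h import *
R=rz(PSI)*G2
env.close_gripper(40)
q=LO+RL.apply([92.5,0,0])
env.movep([q[0],q[1],190],eul(R))
print(env.move_l([q[0],q[1],168],speed=15,force_limit=6),env.get_tcp_pos()[2],env.get_force())
print(env.move_l([q[0],q[1],167],speed=10,force_limit=8),env.get_tcp_pos()[2],env.get_force())
env.move_l([q[0],q[1],240],speed=150)
t=LO[:2]-56*R.as_matrix()[:2,0]
env.movep([t[0],t[1],250],eul(R));env.ungrasp();env.wait(.3)
w=wrist();save(w,"w6");print(env.get_time())
from fit import run,C
w["x"]=0;pickle.dump(w,open("w6.pkl","wb"))
px=[(183,42),(213,346),(623,41),(591,345)]
p=run("w6",160,px,[[100,73],[100,-73],[-100,73],[-100,-73]] if 0 else [[-100,-73],[-100,73],[100,-73],[100,73]],[L[0],L[1],L[2]+np.pi])
print(RL.inv().apply([p[0]-L[0],p[1]-L[1],0]),np.degrees(p[2]-L[2]))
E
```

```text
True 172.19190132647745 [-0.94398754  0.79991946  5.26198768]
True 172.22701210696042 [-0.89333769  0.97928391  5.67083715]
37.375
w6 corner fit [ 582.99924777 -215.82964132] 196.75902503912732 
 [[-39.3, 140.0], [41.2, -138.2], [-42.5, 137.7], [40.6, -139.5]]
1 60 60 [-7.10000e-03  7.35744e+01] 0.08
-1 60 60 [-7.30000e-03 -7.12165e+01] 0.16
1 60 60 [ 0.  72.4] 0.0
-1 60 60 [-5.00000e-04 -7.24092e+01] 0.14
refined [ 583.34 -216.95] 196.33
[-0.59982865 -1.18968576  0.        ] 179.96486512424454
```

The hood top was met at 172.2 mm, exactly what a seated tote should give. Yaw is within 0.04° of end for end and the robot is clear, so I'm handing in.

```bash
python3 -c "
from plant import env
print(env.finish_job(),env.get_time())"
```

```text
the job is handed in; nothing more can be done
the job is handed in; nothing more can be done
```

The upper tote is stacked end for end on the loaded tote, tongue under the hood and level at the seated height, and I handed the job in at about 37 s of the 58 s; no verdict came back. That the clips snapped is inferred from the height, since I never saw them close and an early lift test raised the feet end about 4 mm with little resistance before I pressed it down again.

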